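# Release the eccentric lock and close the bending jig

### The job

Close the bending jig on the bar blank: with the fingertips, push the eccentric cam round by its upright peg until its low point faces the slide (the peg then points straight ahead, away from the slide's push plate), and only then push the slide forward by its push plate until it pins the bar flat against the fixed jaw. Do not touch the bar yourself, lift nothing, and leave the other tools where they are; finish with the hand clear.

Things in the scene. Friction and masses are not known exactly. Their poses are not given: they have to be found in the camera images.
- jig: Bending jig bolted down. Origin on the bench under its steel plate (x -125..150, y -120..120 mm, 16 mm thick); x is forward, the way the slide moves, y left. Fixed jaw: block, rear face at x 95 mm, y -120..5 mm. Heights above the bench: slide 40, jaw and gibs 48, cam disc and arm 42, boss on its pivot 50 mm; only the cam's peg and the slide's push plate stand higher.
- cam_pivot (a point): the cam's vertical pivot axis, at jig x 30, y 55 mm, 42 mm above the bench
- cam (a joint): Angle (rad) of the eccentric cam: steel disc, radius 34 mm, centre 16 mm off its pivot, arm and peg on its high side. 0: high side and peg point to jig -x at the slide and stop it about 30 mm short of home; grows anticlockwise from above; +3.14 and -3.14 are both the low point (peg to jig +x). Range -3.6..3.6. Stays where left; about 3 N at the peg turns it. Pushing the slide cannot turn it.
- cam_peg (a point): the cam's upright round wooden peg, 16 mm across, 70 mm from the pivot, standing from 42 to 95 mm above the bench; this point is on its axis 75 mm above the bench
- slide (a joint): Travel (m) of the steel follower slide along jig +x: 0 is fully back, about 0.0545 is home, its jaw pinning the bar to the fixed jaw. Rubs with about 3 N; stays where left. Its crosshead (195 mm wide, 30 mm deep) faces the cam; its jaw arm runs forward at jig y -88..-32 mm to the bar.
- slide_push (a point): centre of the rear (jig -x) face of the slide's upright push plate, 65 mm above the bench; the plate is 50 mm wide (along jig y), 8 mm thick and stands from 40 to 86 mm above the bench; push it towards jig +x
- fixed_jaw (a point): point on the rear face of the fixed jaw opposite the slide's jaw, 31 mm above the bench
- bar: loose square steel bar blank, 12 x 110 x 12 mm, lying across the jig (long side along jig y) on the plate between the slide's jaw and the fixed jaw; origin under its centre. Home: flat against the fixed jaw, centre at jig x 89 mm.
- collar: small loose steel collar, 32 mm across, 12 mm high, lying on the jig's plate near its front left corner; to be left alone
- drift: steel drift standing on the jig's plate behind its right side, 22 mm across, 55 mm high; to be left alone
- hammer: hammer lying left of the jig, 280 mm long; to be left alone
- wire_brush: wooden wire brush lying right of the jig, 250 mm long, 34 mm high; to be left alone
- tongs: steel tongs lying beyond the jig, 250 mm long, 16 mm high; to be left alone
- tin: steel tin, 70 mm across, 100 mm high, standing right of the fixed jaw; to be left alone
- mug: white mug, 80 mm across, 90 mm high, standing left of the hammer; to be left alone
- chisel: steel chisel lying right of the wire brush, 165 mm long, 18 mm high; to be left alone
Not all that is in view belongs to the job. Several things have the shape of the bar; the one meant has the colours described above.

How it is judged:
By the outcome, as a careful person would: the job done as asked, in the order asked, and still so for the second after the job is handed in, with the robot touching nothing.
It also fails if it takes over 58 s, if anything falls off the work surface, if the arm or the gripper's body presses on something with over 40 N, if the wrist force passes 120 N, or if a joint passes its speed limit or range.

### The arm

A 6-joint arm with a two-finger parallel gripper is mounted at the origin on the work surface. World frame = base frame: x ahead of the robot, y to its left, z up, the work surface at z = 0. Lengths are in m, angles in degrees, forces in N, time in s.
With the tool pointing down it reaches from about 0.4 to 0.825 m from the base axis. Payload 7 kg.
Tool frame: the origin (TCP) lies at the very end of the fingers, on their centre line; the grasp point (between the pads) lies 19 mm behind it (ctrl.grip_point_offset is the distance from the TCP to the grasp point, in m); x points along the fingers, z is the direction in which the jaws open and shut, and the axes are right-handed (so a half turn about x gives the same grasp; the last joint's range is limited). The gripper opens to 88 mm and grips with 3 to 60 N. Pads are 19 mm wide; open, the fingers measure 130 mm over their backs; the gripper's body (78 mm by 193 mm) begins 47 mm behind the grasp point.
Start: joints at [84.689, 20.546, 0.682, 0, -70.136, -16.507], TCP at [0.251, 0.627, 0.227] pointing down, gripper open.
Joint ranges: [-176.03, 176.03], [-82.01, 121.73], [-58.28, 71.71], [-173.87, 95.51], [-174.79, -0.11], [-173.66, 173.66]. Speed limits (degrees/s): [136.94, 136.94, 172.46, 180, 180, 180].

### API

Orientations are given as [roll, pitch, yaw] about the fixed x, y, z axes, in that order (R = Rz(yaw) Ry(pitch) Rx(roll)).
In Python, from plant import get_obs, snapshot, calibration, close_job, ctrl gives the robot as it stands.
- The arm moves only by the tool move_arm, never from a script. Its argument "commands" is a list that holds one entry, the list of rows, each a list of 4 numbers: the shift along the tool's x, y, z in cm, then the turn about the tool's x in rad. In form: [[[dx, dy, dz, spin], ...]]. A call has 1 to 8 rows; each row shifts and turns the commanded pose from where the row before left it, along the tool's axes as they then stand; what a row does not reach is not made up. A row lasts 1/10 s, in which the tool goes at most 50 mm and 8.59 degrees, less where a joint would pass 70% of its speed; a pose out of reach is approached as far as the arm can. A call with a gripper value outside its range is refused whole. "jaw" is the finger opening in cm, from 0 to 8.76, set as the call begins (left out, the last holds). The fingers move at their own pace and stop on an object; the grip force is fixed at half the most. Time passes only in rows, so rows that do not move let the fingers close. It gives the time, the measured TCP pose, the force and the opening at its end, in the units of the state.
- get_obs(): the state, without advancing time (a new reading comes with each control period).
- snapshot(name): name is "side" or "top" or "wrist"; returns (picture, depth): 400x640x3 uint8, red, green, blue; 400x640 float32, m along the optical axis (not along the pixel's ray), 0 where there is no reading.
- calibration(name): a dict with "mtx" (3x3 intrinsics, pixels), "k1" (the pictures are not rectified: a ray, as slopes to the right and down, at radius r is drawn at 1 + k1 r^2 times it, then the intrinsics apply), "T" (4x4, takes a point from camera to world coordinates); the wrist camera has in their place "tool_from_camera" (4x4, takes a point from camera to tool coordinates, whose origin is the TCP and whose axes are the tool frame's). Camera axes: x right, y up, looking along -z (the intrinsics and any distortion apply to the point x, -y, -z); pixel columns grow to the right and rows downward; lengths in m; the calibration is good to about 2 mm. A picture is of the moment at which its call begins: read the wrist's pose just before it. calibration takes no time and is no camera call.
- close_job(): hands the job in, once; it reports no verdict.
The state is a dict: "clock": time; "joint_pos": joint angles; "qvel": joint speeds; "tau": joint torques, N m; "tool_pos": TCP position; "orientation": TCP orientation; "force": force on the tool from outside, world axes, zero at the start; "moment": the same for the moment, N m; "opening": finger opening in m.
Only numpy, scipy, OpenCV 4.12 (cv2) and the standard library are available. Lean on these libraries where they do the work, as an engineer would, in place of code of your own. Each camera call takes 0.05 s, during which the arm holds its last target. There are 200 camera calls.

## Working session

There is one attempt and no reset: what is moved stays moved. The work goes in short steps, Python scripts to look and compute and a tool call to move; the robot and the scene stay as the last step left them, time stands still between calls to the robot, and variables do not carry over. Pictures are saved under pics/ and viewed, about 8 in all and at most 12, crops included, and the job is handed in when it is done.

Besides the shell and the picture viewer there is one more tool, called after "Request:" in YAML: its name, and indented under it one key for each argument. move_arm: Moves the arm, as the interface text tells. Its arguments: {"type":"object","properties":{"commands":{"type":"array"},"jaw":{"type":"number"}},"required":["commands"]}

```bash
mkdir -p pics; cat > h.py <<'E'
import numpy as np, cv2
from plant import get_obs, snapshot, calibration, close_job, ctrl
def ray(c,u,v):
    m=c["mtx"]; d=np.array([(u-m[0][2])/m[0][0],(v-m[1][2])/m[1][1]])
    s=d.copy()
    for _ in range(20): s=d/(1+c["k1"]*(s@s))
    return np.array([s[0],-s[1],-1.])
def at_z(c,u,v,z,T=None):
    T=np.array(c["T"]) if T is None else T
    r=T[:3,:3]@ray(c,u,v); o=T[:3,3]; return o+r*(z-o[2])/r[2]
def at_d(c,u,v,d,T=None):
    T=np.array(c["T"]) if T is None else T
    return T[:3,:3]@(ray(c,u,v)*d)+T[:3,3]
def proj(c,p,T=None):
    T=np.array(c["T"]) if T is None else T
    q=T[:3,:3].T@(np.array(p)-T[:3,3]); s=np.array([q[0],-q[1]])/-q[2]
    s=s*(1+c["k1"]*(s@s)); m=np.array(c["mtx"]); return s*[m[0,0],m[1,1]]+[m[0,2],m[1,2]]
def save(n,img,**k): cv2.imwrite(f"pics/{n}.png",img[:,:,::-1])
E
python3 - <<'E'
from h import *
np.set_printoptions(precision=4,suppress=True)
o=get_obs();print(o)
for n in("top","side"):
    p,d=snapshot(n);save(n+"0",p);np.save(n+"d.npy",d);np.save(n+"p.npy",p);print(n,calibration(n))
E
```

```text
{'clock': 0.0, 'joint_pos': array([ 84.6862,  20.5907,   0.633 ,  -0.0197, -70.1354, -16.5079]), 'qvel': array([-0.0835,  0.0094, -0.077 , -0.0254,  0.0237, -0.0919]), 'tau': array([  0.0005, -58.2718,  29.3053,   6.9967,   0.0069,  -0.0002]), 'tool_pos': array([0.2507, 0.6262, 0.2256]), 'orientation': array([   5.2393,   89.905 , -106.5891]), 'force': array([0.0401, 0.8869, 0.4541]), 'moment': array([-0.0336, -0.0416,  0.039 ]), 'opening': 0.08770562873139055}
top {'mtx': array([[495.6057,   0.    , 314.56  ],
       [  0.    , 495.6057, 195.071 ],
       [  0.    ,   0.    ,   1.    ]]), 'k1': 0.05197041381397698, 'T': array([[-0.0133,  0.992 , -0.1259,  0.3999],
       [-0.9999, -0.0129,  0.0038,  0.0155],
       [ 0.0022,  0.1259,  0.992 ,  1.225 ],
       [ 0.    ,  0.    ,  0.    ,  1.    ]])}
side {'mtx': array([[454.8046,   0.    , 318.7309],
       [  0.    , 454.8046, 207.6179],
       [  0.    ,   0.    ,   1.    ]]), 'k1': -0.013325014233157831, 'T': array([[-0.994 ,  0.0811, -0.0735,  0.4669],
       [-0.1093, -0.7666,  0.6328,  0.6655],
       [-0.005 ,  0.637 ,  0.7708,  0.8692],
       [ 0.    ,  0.    ,  0.    ,  1.    ]])}
```

View pics/top0.png

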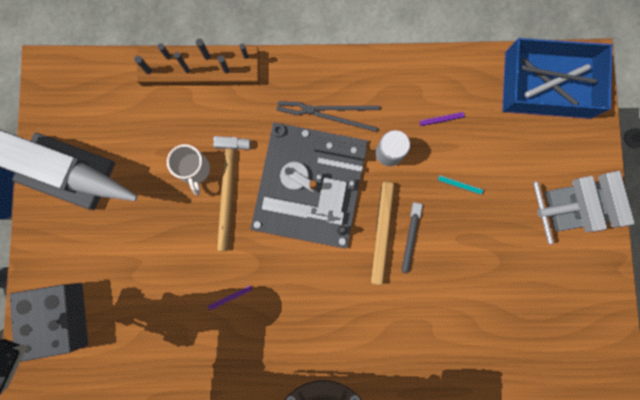

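View pics/side0.png

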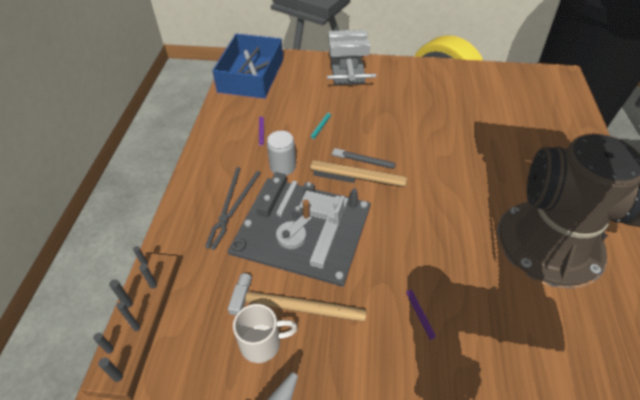

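Both views show the jig near top (310,185), with the tongs beyond it, the hammer on its left, the brush and chisel on its right, and the tin at (393,147). I'll enlarge both views next.

```bash
python3 - <<'E'
from h import *
p=np.load("topp.npy");a=cv2.resize(p[115:255,245:375],None,fx=4,fy=4,interpolation=cv2.INTER_CUBIC)
q=np.load("sidep.npy");b=cv2.resize(q[165:290,225:380],None,fx=4,fy=4,interpolation=cv2.INTER_CUBIC)
save("top_c",a);save("side_c",b)
E
```

```text
(no output)
```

View pics/top_c.png

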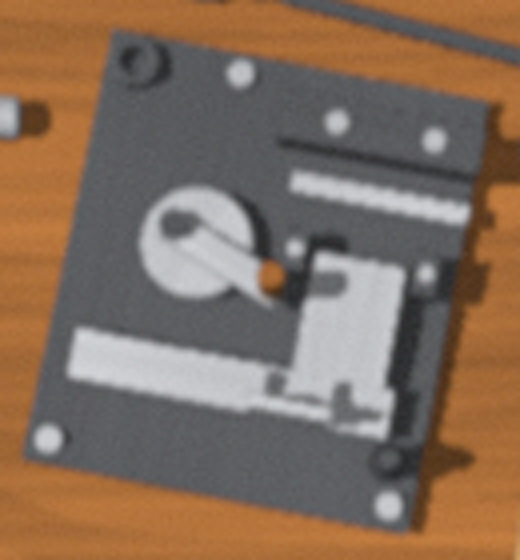

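View pics/side_c.png

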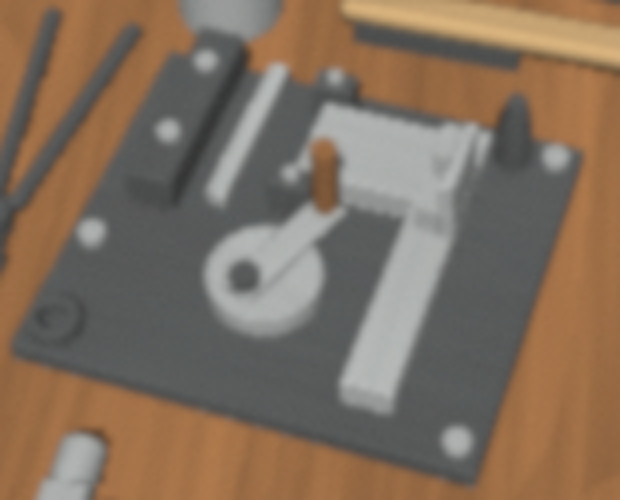

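The enlarged top crop shows the brown peg at about (271,275), the pivot boss at (180,222), the push plate near (320,403) and the drift at (388,460). The bar is the light strip at (380,197). For lookalikes at top (231,298), (442,119) and (461,185), the colours are wrong (purple, purple, teal). Next I'll fit the jig frame.

```bash
cat > fit.py <<'E'
from h import *
from scipy.optimize import least_squares
np.set_printoptions(precision=4,suppress=True)
ct,cs=calibration("top"),calibration("side")
T=lambda u,v:(245+(u+.5)/4-.5,115+(v+.5)/4-.5)
S=lambda u,v:(225+(u+.5)/4-.5,165+(v+.5)/4-.5)
C=[(.15,.12),(.15,-.12),(-.125,-.12),(-.125,.12)]
tp=[(112,30),(490,102),(410,530),(25,460)]
w=np.array([at_z(ct,*T(*q),.016)[:2] for q in tp]); 
ws=np.array([at_z(cs,*S(*q),.016)[:2] for q in [(12,350),(582,152),(475,483)]])
def J(p,a): c,s=np.cos(p[2]),np.sin(p[2]); a=np.atleast_2d(a); return np.c_[p[0]+c*a[:,0]-s*a[:,1],p[1]+s*a[:,0]+c*a[:,1]]
def inv(p,a): c,s=np.cos(p[2]),np.sin(p[2]); d=np.array(a)[:2]-p[:2]; return np.array([c*d[0]+s*d[1],-s*d[0]+c*d[1]])
E
python3 - <<'E'
from fit import *
f=least_squares(lambda p:(J(p,C)-w).ravel(),[.45,.0,0]);p=f.x
print("jig",p[:2],np.degrees(p[2]),"res",f.fun.reshape(-1,2)*1e3)
Cs=[C[0],C[2],C[3]]
print("side corners TL,BR,BL err mm",(J(p,Cs)-ws)*1e3)
f2=least_squares(lambda p:np.r_[(J(p,C)-w).ravel(),(J(p,Cs)-ws).ravel()],p);print("both",f2.x,np.degrees(f2.x[2]),f2.fun*1e3)
for P in (p,f2.x):
  print("boss top",inv(P,at_z(ct,*T(180,222),.05)),"side",inv(P,at_z(cs,*S(243,277),.05)))
  print("peg top",inv(P,at_z(ct,*T(271,275),.095)),"side",inv(P,at_z(cs,*S(323,147),.095)))
  for u,v in [(250,405),(345,388),(395,404),(388,455)]: print(u,v,[inv(P,at_z(ct,*T(u,v),z)) for z in(.04,.086)])
  print("plate side top",[inv(P,at_z(cs,*S(u,v),.086)) for u,v in [(443,128),(485,130),(447,125)]], "drift", inv(P,at_z(cs,*S(517,97),.055)), "bar", inv(P,at_z(ct,*T(380,197),.028)))
  print("world pivot, slide0",J(P,[(.03,.055)]))
# depth: high points near the jig
d=np.load("topd.npy");out=[]
for v in range(115,255):
  for u in range(245,375):
    if d[v,u]>0:
      q=at_d(ct,u,v,d[v,u])
      j=inv(p,q)
      if q[2]>.058 and abs(j[0])<.2 and abs(j[1])<.13: out.append((*np.round(j*1e3),round(q[2]*1e3)))
print(len(out),out[:70])
E
```

```text
jig [0.5687 0.0254] -11.50553723614531 res [[ 1.0211 -0.1629]
 [ 2.1512 -0.0943]
 [-2.7695 -0.7561]
 [-0.4028  1.0132]]
side corners TL,BR,BL err mm [[ 1.1984 -3.1271]
 [-2.3039 -3.3003]
 [-2.3666 -5.4919]]
both [ 0.5691  0.0271 -0.2026] -11.607177946165146 [ 1.6401  1.2302  2.353   1.3841 -2.47    1.2003  0.3139  2.8842  1.8173
 -1.734  -2.0044 -1.344  -1.6499 -3.6208]
boss top [0.0318 0.052 ] side [0.031  0.0584]
peg top [ 0.0037 -0.0091] side [ 0.0057 -0.0093]
250 405 [array([-0.0679, -0.0098]), array([-0.0716, -0.0111])]
345 388 [array([-0.0472, -0.0638]), array([-0.0517, -0.0631])]
395 404 [array([-0.0511, -0.095 ]), array([-0.0554, -0.093 ])]
388 455 [array([-0.0819, -0.0964]), array([-0.0851, -0.0943])]
plate side top [array([-0.0522, -0.0505]), array([-0.0754, -0.0563]), array([-0.0538, -0.0534])] drift [-0.0807 -0.1136] bar [ 0.0736 -0.0637]
world pivot, slide0 [[0.609  0.0733]]
boss top [0.0316 0.0503] side [0.0308 0.0567]
peg top [ 0.0036 -0.0108] side [ 0.0056 -0.0111]
250 405 [array([-0.068 , -0.0117]), array([-0.0717, -0.013 ])]
345 388 [array([-0.0472, -0.0657]), array
[... 2609 characters left out ...]
.float64(-50.0), np.float64(-16.0), 62), (np.float64(-53.0), np.float64(-12.0), 58), (np.float64(-52.0), np.float64(-14.0), 60), (np.float64(-52.0), np.float64(-16.0), 58), (np.float64(-55.0), np.float64(-12.0), 59), (np.float64(-55.0), np.float64(-14.0), 59), (np.float64(-57.0), np.float64(-12.0), 59), (np.float64(-57.0), np.float64(-15.0), 59), (np.float64(-50.0), np.float64(-52.0), 63), (np.float64(-60.0), np.float64(-11.0), 58), (np.float64(-60.0), np.float64(-13.0), 60), (np.float64(-59.0), np.float64(-15.0), 61), (np.float64(-52.0), np.float64(-52.0), 60), (np.float64(-52.0), np.float64(-55.0), 60), (np.float64(-65.0), np.float64(-10.0), 84), (np.float64(-63.0), np.float64(-11.0), 62)]
```

```bash
python3 - <<'E'
from fit import *
p=least_squares(lambda p:(J(p,C)-w).ravel(),[.45,.0,0]).x
d=np.load("topd.npy");H={}
for v in range(115,255):
  for u in range(245,375):
    if d[v,u]>0:
      q=at_d(ct,u,v,d[v,u]); j=inv(p,q)*1e3
      if -125<j[0]<-25 and abs(j[1])<120: H.setdefault((int(j[0]//5*5),int(j[1]//5*5)),[]).append(q[2]*1e3)
ys=range(20,-120,-5);print("     ",*["%4d"%y for y in ys])
for x in range(-30,-105,-5): print("%5d"%x,*["%4d"%max(H.get((x,y),[0])) for y in ys])
# tcp rotation
from scipy.spatial.transform import Rotation as R
print(R.from_euler("xyz",get_obs()["orientation"],degrees=True).as_matrix())
E
```

```text
20   15   10    5    0   -5  -10  -15  -20  -25  -30  -35  -40  -45  -50  -55  -60  -65  -70  -75  -80  -85  -90  -95 -100 -105 -110 -115
  -30   20   16   22   16   20   22   20   20   23   20   19   42   45   44   46   44   44   44   42   44   42   41   41   18   17   18   21   19
  -35   17   18   23   18   19   19   19   22   18   18   18   42   42   47   41   42   42   41   42   43   42   41   43   20   19   17   19   21
  -40   20   20   19   20   15   18   17   20   17   20   18   43   42   43   45   42   41   42   43   41   42   45   18   17   17   18   19   20
  -45   36   42   40   41   43   39   39   39   41   44   16   42   44   44   44   43   42   44   43   43   45   41   40   38   19   18   18   21
  -50   44   41   43   42   45   41   44   58   62   42   44   41   41   45   45   57   43   42   42   45   45   42   43   41   20   23   16   17
  -55   41   41   43   41   42   43   44   61   58   45   43   44   41   43   42   63   55   41   46   43   40   46   41   41   19   18   22   17
  -60   44   42   44   43   44   42   41   59   60   43   40   43   44   44   43   60 
[... 609 characters left out ...]
  18   19   59   50   58   20   17
  -85   18   20   16   18   21   19   21   22   19   21   20   18   19   22   20   19   22   18   18   23   19   18   65   73   73   71   45   18
  -90   19   18   20   19   19   20   18   19   18   19   23   15   21   18   20   18   19   18   21   20   20   19   69   74   71   73   53   22
  -95   18   20   18   18   19   20   21   17   22   18   21   19   24   19   20   19   19   20   19   18   17   17   53   72   73   64   18   16
 -100   17   20   20   22   20   19   21   21   19   22   18   20   19   20   20   19   18   17   21   19   18   18   20   58   52   19   20   18
[[-0.0004  0.9283 -0.3718]
 [-0.0014 -0.3718 -0.9283]
 [-1.      0.0002  0.0015]]
```

Request:
move_arm:
  commands:
    - [[0,3.3,2.8,0],[0,3.3,2.8,0],[0,3.3,2.8,0],[0,3.3,2.8,0],[0,3.3,2.8,0],[0,3.3,2.8,0],[0,3.3,2.8,0],[0,3.3,2.8,0]]
  jaw: 3.2

```text
clock: 0.9
tool_pos: [0.413, 0.3188, 0.2264]
orientation: [-40.6, 90.0, -152.4]
force: [-0.0, 0.2, -0.7]
opening: 0.0331
```

Request:
move_arm:
  commands:
    - [[0,3.3,2.8,0],[0,3.3,2.8,0],[0,3.3,2.8,0],[0,3.3,2.8,0],[0,3.3,2.8,0],[0,3.3,2.8,0],[0,3.3,2.8,0],[0,3.0,2.8,0]]

```text
clock: 1.7
tool_pos: [0.5723, 0.0138, 0.2263]
orientation: [-62.7, 90.0, -174.5]
force: [0.2, 0.7, 0.3]
opening: 0.032
```

Request:
move_arm:
  commands:
    - [[0,0,0,0.147],[0,0,0,0.147],[0,0,0,0.147],[0,0,0,0.147],[0,0,0,0.147],[0,0,0,0.147]]

```text
clock: 2.3
tool_pos: [0.5715, 0.0155, 0.2261]
orientation: [-8.4, 89.9, -171.1]
force: [0.2, 0.3, 0.1]
opening: 0.0321
```

Request:
move_arm:
  commands:
    - [[0,0,0,0.147],[0,0,0,0.147],[0,0,0,0.147],[0,0,0,0.147],[0,0,0,0.147],[0,0,0,0.147],[0,0,0,0],[0,0,0,0]]

```text
clock: 3.1
tool_pos: [0.5716, 0.0155, 0.2263]
orientation: [47.8, 90.0, -164.8]
force: [0.4, 0.3, 0.2]
opening: 0.0321
```

```bash
python3 - <<'E'
from h import *
o=get_obs();print(o["tool_pos"],o["orientation"],o["joint_pos"],o["force"],o["opening"])
p,d=snapshot("wrist");save("w0",p);np.savez("w0.npz",p=p,d=d,pos=o["tool_pos"],ori=o["orientation"]);print(calibration("wrist"))
E
```

```text
[0.57160001 0.01554088 0.22630241] [  47.80926238   89.96941899 -164.82794487] [ 2.11535670e+01  1.09118948e+01 -1.26297057e+01 -3.47528230e-03
 -6.64888140e+01 -5.37893870e+01] [0.38241332 0.28109317 0.18727843] 0.03209569760005089
{'mtx': array([[311.10398931,   0.        , 322.02450534],
       [  0.        , 311.10398931, 200.49003594],
       [  0.        ,   0.        ,   1.        ]]), 'k1': -0.043765552940891454, 'tool_from_camera': array([[ 8.64318237e-05,  2.44632886e-01, -9.69615771e-01,
        -1.58246678e-01],
       [-6.99601669e-04,  9.69615552e-01,  2.44632768e-01,
         6.57451239e-02],
       [ 9.99999752e-01,  6.57200755e-04,  2.54951216e-04,
         7.16050623e-04],
       [ 0.00000000e+00,  0.00000000e+00,  0.00000000e+00,
         1.00000000e+00]])}
```

View pics/w0.png

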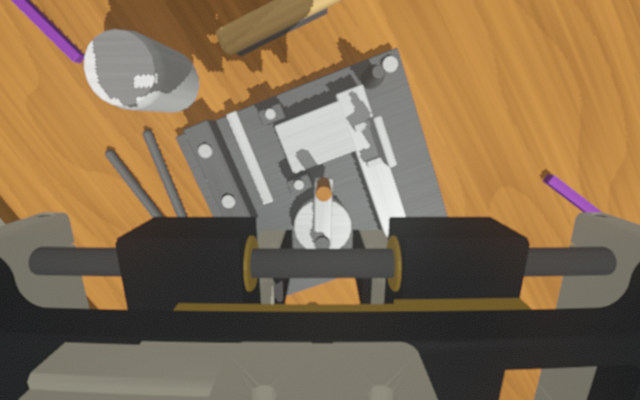

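The wrist view shows the peg's top at about (323,188), the boss at (320,241), and the push plate's top edge running from (376,120) to (395,165).

```bash
cat >> fit.py <<'E'
from scipy.spatial.transform import Rotation as R
cw=calibration("wrist")
def wT(pos,ori):
    M=np.eye(4);M[:3,:3]=R.from_euler("xyz",ori,degrees=True).as_matrix();M[:3,3]=pos;return M@cw["tool_from_camera"]
P0=least_squares(lambda p:(J(p,C)-w).ravel(),[.45,.0,0]).x
E
python3 - <<'E'
from fit import *
z=np.load("w0.npz");T_=wT(z["pos"],z["ori"])
for n,u,v,h in[("peg",323,188,.095),("boss",320,240,.05),("plateA",379,119,.086),("plateB",393,166,.086),("TR",397,48,.016),("bar end",231,114,.028),("bar end",268,200,.028)]:
    q=at_z(cw,u,v,h,T_);print(n,q,inv(P0,q))
R_=R.from_euler("xyz",z["ori"],degrees=True).as_matrix();print(R_)
q=[]
for v in range(175,200):
  for u in range(305,340):
    if z["d"][v,u]>0:
      a=at_d(cw,u,v,z["d"][v,u],T_)
      if a[2]>.088:q.append(a)
q=np.array(q);print(len(q),(q.max(0)+q.min(0))/2,inv(P0,(q.max(0)+q.min(0))/2))
for h in (.05,.075,.095): print(proj(cw,[.5715,.0155,h],T_))
E
```

```text
peg [0.5675 0.0122 0.095 ] [ 0.0015 -0.0132]
boss [0.6082 0.0696 0.05  ] [0.0299 0.0512]
plateA [ 0.4891 -0.0133  0.086 ] [-0.0702 -0.0538]
plateB [0.4999 0.032  0.086 ] [-0.0687 -0.0072]
TR [ 0.4227 -0.0623  0.016 ] [-0.1255 -0.1151]
bar end [ 0.6157 -0.1019  0.028 ] [ 0.0715 -0.1154]
bar end [0.6375 0.0012 0.028 ] [ 0.0723 -0.01  ]
[[-0.0005 -0.5393 -0.8421]
 [-0.0001 -0.8421  0.5393]
 [-1.      0.0004  0.0004]]
205 [0.5696 0.017  0.0931] [ 0.0026 -0.008 ]
[321.4378 183.9421]
[321.3994 188.6794]
[321.3643 193.0271]
```

Request:
move_arm:
  commands:
    - [[4,0.15,0,0],[4,0,0,0],[3,0,0,0],[2,0,0,0],[2,0,0,0],[1.5,0,0,0],[0.3,0,0,0],[0,0,0,0]]

```text
clock: 3.95
tool_pos: [0.5708, 0.0142, 0.0583]
orientation: [61.3, 89.9, -151.5]
force: [0.5, -0.6, -0.4]
opening: 0.032
```

Request:
move_arm:
  commands:
    - [[0,-0.07,-0.98,-0.14],[0,-0.07,-0.98,-0.14],[0,-0.07,-0.98,-0.14],[0,-0.07,-0.98,-0.14],[0,-0.07,-0.98,-0.14],[0,-0.07,-0.98,-0.14],[0,-0.07,-0.98,-0.14]]

```text
clock: 4.65
tool_pos: [0.6364, 0.0083, 0.0594]
orientation: [-3.5, 89.9, -159.8]
force: [-3.7, -1.1, 0.2]
opening: 0.032
```

Request:
move_arm:
  commands:
    - [[0,-0.07,-0.98,-0.14],[0,-0.07,-0.98,-0.14],[0,-0.07,-0.98,-0.14],[0,-0.07,-0.98,-0.14],[0,-0.07,-0.98,-0.14],[0,-0.07,-0.98,-0.14],[0,-0.07,-0.98,-0.14],[0,0,0,0]]

```text
clock: 5.45
tool_pos: [0.679, 0.0611, 0.0597]
orientation: [105.3, 89.9, 5.0]
force: [-0.4, 0.8, -0.3]
opening: 0.0322
```

```bash
cat > look.py <<'E'
from fit import *
import sys
o=get_obs();print(o["clock"],o["tool_pos"],inv(P0,o["tool_pos"]),o["force"])
M=R.from_euler("xyz",o["orientation"],degrees=True).as_matrix();print(M)
p,d=snapshot("top");q,e=snapshot("side");np.savez(sys.argv[1]+".npz",p=p,d=d,q=q,e=e)
a=cv2.resize(p[115:255,245:375],(390,420),interpolation=cv2.INTER_CUBIC)
b=cv2.resize(q[150:290,225:362],(411,420),interpolation=cv2.INTER_CUBIC)
save(sys.argv[1],np.hstack([a,b])[:,:800])
def high(c,d,u0,u1,v0,v1,f):
    r=[at_d(c,u,v,d[v,u]) for v in range(v0,v1) for u in range(u0,u1) if d[v,u]>0]
    r=[(*(inv(P0,x)*1e3),x[2]*1e3) for x in r]; return np.array([x for x in r if f(x)])
E
python3 look.py l1
```

```text
5.45 [0.679  0.0611 0.0597] [0.101 0.057] [-0.3894  0.8149 -0.2514]
[[ 0.0017  0.9837 -0.1798]
 [ 0.0002 -0.1798 -0.9837]
 [-1.      0.0017 -0.0005]]
```

View pics/l1.png

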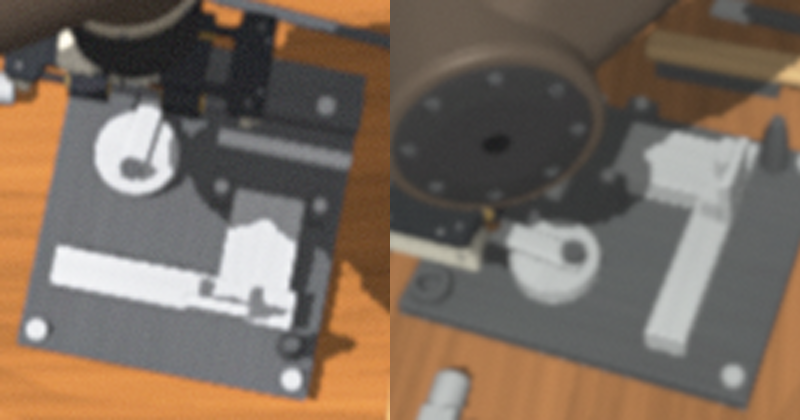

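The cam has followed and its arm points nearly to jig +x, a few degrees short because of the finger clearance. I'll nudge it on, open, rise and measure.

Request:
move_arm:
  commands:
    - [[0,-0.02,-0.3,-0.044],[0,-0.02,-0.3,-0.043],[0,0,0,0],[0,0,0,0]]

```text
clock: 5.95
tool_pos: [0.6789, 0.0661, 0.0592]
orientation: [99.5, 90.0, 3.8]
force: [1.1, -2.1, 1.8]
opening: 0.0317
```

Request:
move_arm:
  commands:
    - [[0,0,0.4,0],[0,0,0,0],[0,0,0,0],[-2,0,0,0],[-3,0,0,0],[-4,0,0,0],[-4,0,0,0],[-2,0,0,0]]
  jaw: 4.6

```text
clock: 6.75
tool_pos: [0.6796, 0.0629, 0.2129]
orientation: [107.8, 89.7, 12.2]
force: [-0.2, 0.9, -0.8]
opening: 0.0462
```

Request:
move_arm:
  commands:
    - [[0,-4,0,0],[0,-4,0,0],[0,-4,0,0],[0,-4,0,0],[0,-4,0,0],[0,0,0,0],[0,0,0,0]]

```text
clock: 7.45
tool_pos: [0.4789, 0.0825, 0.2094]
orientation: [129.0, 89.9, 33.4]
force: [1.2, -0.4, 0.2]
opening: 0.0459
```

```bash
python3 look.py l2; python3 - <<'E'
from h import *
o=get_obs();p,d=snapshot("wrist");save("w2",p);np.savez("w2.npz",p=p,d=d,pos=o["tool_pos"],ori=o["orientation"])
E
```

```text
7.45 [0.4789 0.0825 0.2094] [-0.0994  0.038 ] [ 1.2296 -0.3854  0.1775]
[[ 0.0017  0.9953 -0.0966]
 [ 0.0011 -0.0966 -0.9953]
 [-1.      0.0016 -0.0013]]
```

View pics/l2.png

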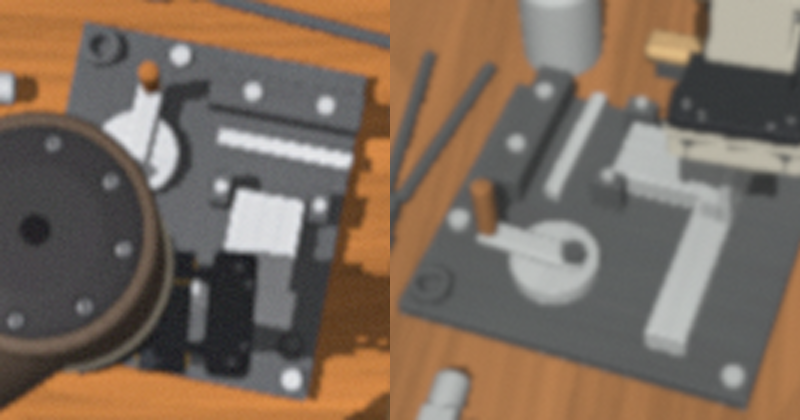

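```bash
python3 - <<'E'
from fit import *
z=np.load("l2.npz")
print("peg",inv(P0,at_z(ct,245+149/3,115+72/3,.095)),inv(P0,at_z(cs,225+93/3,150+184/3,.095)))
print("boss side",inv(P0,at_z(cs,225+183/3,150+252/3,.05)))
for c,img in((ct,z["p"]),(cs,z["q"])):
    h=cv2.cvtColor(img,cv2.COLOR_RGB2HSV)
    d=z["d"] if c is ct else z["e"]; r=[]
    for v in range(130,250):
      for u in range(240,330):
        if d[v,u]>0:
          a=at_d(c,u,v,d[v,u]);j=inv(P0,a)
          if a[2]>.06 and .07<j[0]<.13 and .03<j[1]<.09: r.append((*j,a[2]))
    r=np.array(r);t=r[r[:,2]>.09];print(len(r),len(t),t.mean(0),t.min(0),t.max(0),r.mean(0))
w_=np.load("w2.npz");T_=wT(w_["pos"],w_["ori"]);print([proj(cw,[*J(P0,[a])[0],h],T_) for a,h in[((.1,.055),.095),((.03,.055),.05),((-.07,-.035),.086)]])
E
```

```text
peg [0.0987 0.051 ] [0.0998 0.0505]
boss side [0.0296 0.0583]
57 37 [0.0981 0.0524 0.0963] [0.0917 0.0452 0.0918] [0.1053 0.0597 0.0992] [0.0962 0.0515 0.0888]
102 41 [0.1001 0.055  0.0958] [0.0933 0.0455 0.09  ] [0.1075 0.0618 0.0998] [0.0996 0.0569 0.0834]
[array([326.7108, -56.0259]), array([318.2897,  52.445 ]), array([404.9335, 171.9635])]
```

View pics/w2.png

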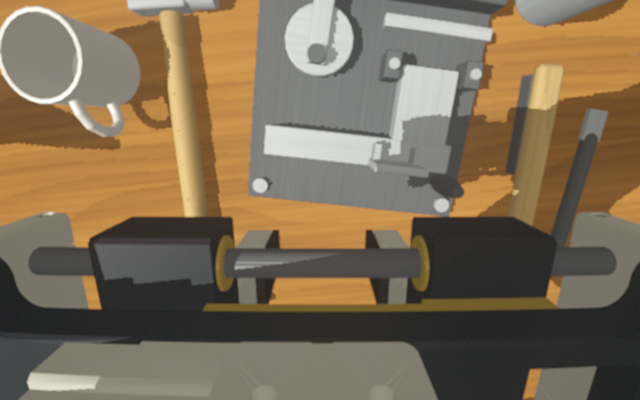

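The cameras put the peg at jig (99, 51–55) mm, and the finger contact implies 54. That is 0–3° short of the low point, which is fine. Next I close the fingers and go behind the push plate.

Request:
move_arm:
  commands:
    - [[0,0,0,0.104],[0,-0.8,3.65,0],[0,-0.8,3.65,0],[0,0,0,0],[0,0,0,0]]
  jaw: 0

```text
clock: 8.1
tool_pos: [0.4495, 0.0132, 0.2085]
orientation: [13.9, 90.0, -87.8]
force: [0.5, 0.1, 0.2]
opening: 0.0111
```

Request:
move_arm:
  commands:
    - [[4,0,0,0],[4,0,0,0],[3,0,0,0],[2,0,0,0],[1.6,0,0,0],[0.5,0,0,0],[0,0,0,0]]

```text
clock: 8.8
tool_pos: [0.4491, 0.014, 0.0568]
orientation: [-48.9, 89.9, -150.4]
force: [-0.1, -0.2, -0.0]
opening: 0.0007
```

```bash
python3 - <<'E'
from fit import *
o=get_obs();print(o["clock"],o["tool_pos"],inv(P0,o["tool_pos"]),o["force"],o["opening"],R.from_euler("xyz",o["orientation"],degrees=True).as_matrix()[:2,1:])
E
```

```text
8.8 [0.4491 0.014  0.0568] [-0.1149 -0.035 ] [-0.1174 -0.1676 -0.0047] 0.0006737391506948067 [[ 0.9798 -0.2001]
 [-0.2001 -0.9798]]
```

Request:
move_arm:
  commands:
    - [[0,1,0,0],[0,1,0,0],[0,0.8,0,0],[0,0.5,0,0],[0,0.5,0,0],[0,0.6,0,0],[0,0.7,0,0],[0,0.7,0,0]]

```text
clock: 9.6
tool_pos: [0.5058, 0.0017, 0.0575]
orientation: [-52.2, 89.9, -153.8]
force: [-4.2, 0.4, 2.4]
opening: 0.0004
```

Request:
move_arm:
  commands:
    - [[0,0.5,0,0],[0,0.5,0,0],[0,0.5,0,0],[0,0.4,0,0],[0,0,0,0]]

```text
clock: 10.1
tool_pos: [0.5251, -0.0017, 0.0574]
orientation: [110.7, 90.0, 9.1]
force: [-0.8, -0.7, -0.4]
opening: 0.0007
```

Request:
move_arm:
  commands:
    - [[0,0.2,0,0],[0,0.2,0,0],[0,0.2,0,0]]

```text
clock: 10.4
tool_pos: [0.5302, -0.0027, 0.0575]
orientation: [-112.7, 90.0, 145.8]
force: [-3.8, -0.2, -0.6]
opening: 0.0009
```

Request:
move_arm:
  commands:
    - [[0,0.1,0,0],[0,0.1,0,0]]

```text
clock: 10.6
tool_pos: [0.5306, -0.0029, 0.0574]
orientation: [-85.5, 89.8, 172.9]
force: [-13.0, 7.8, 8.6]
opening: 0.0003
```

Request:
move_arm:
  commands:
    - [[0,0.1,0,0],[0,0,0,0],[0,0,0,0]]

```text
clock: 10.9
tool_pos: [0.5305, -0.0031, 0.0572]
orientation: [-81.5, 89.7, 176.9]
force: [-14.1, 7.4, 8.8]
opening: 0.0001
```

A firm stop at about 17 N. I'll back straight off, rise and look.

Request:
move_arm:
  commands:
    - [[0,-0.5,0,0],[0,-1.5,0,0],[0,-2,0,0],[0,-2,0,0],[-3,0,0,0],[-4,0,0,0],[-5,0,0,0],[-5,0,0,0]]

```text
clock: 11.7
tool_pos: [0.4751, 0.0086, 0.2302]
orientation: [107.0, 89.9, 5.5]
force: [1.8, 0.6, -0.6]
opening: 0.0004
```

Request:
move_arm:
  commands:
    - [[0,0,-4.5,0],[0,0,-4.5,0],[0,0,-4.5,0],[0,0,-4.5,0],[0,0,-4.5,0],[0,0,-4.5,0],[0,0,-4.5,0],[0,0,0,0]]

```text
clock: 12.5
tool_pos: [0.5391, 0.3224, 0.2269]
orientation: [127.9, 89.9, 26.6]
force: [-0.8, -0.8, -0.9]
opening: 0.0003
```

```bash
sed -i 's/b=cv2.*/b=cv2.resize(q[150:290,225:362],(411,420),interpolation=cv2.INTER_CUBIC)/' look.py; python3 look.py l3
```

```text
12.5 [0.5391 0.3224 0.2269] [-0.0882  0.2851] [-0.8091 -0.8242 -0.8641]
[[ 0.0021  0.9804 -0.1971]
 [ 0.0011 -0.1971 -0.9804]
 [-1.      0.0019 -0.0015]]
```

View pics/l3.png

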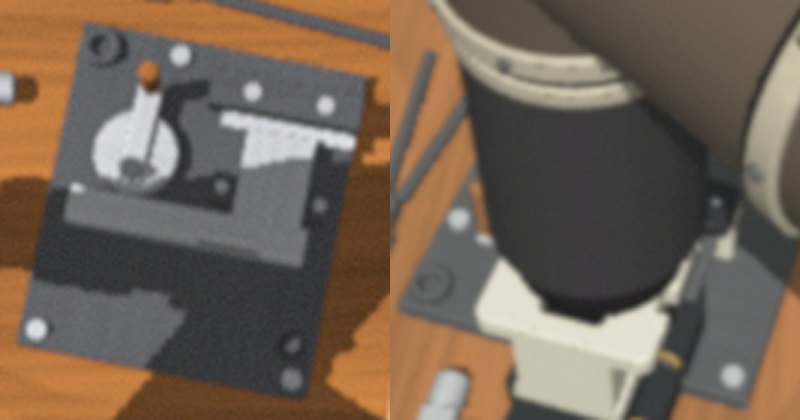

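Request:
move_arm:
  commands:
    - [[0,-4,-4,0],[0,-4,-4,0],[0,-4,-4,0],[0,-2,-4,0],[0,0,-4,0],[0,0,-4,0],[0,0,-4,0],[0,0,0,0]]

```text
clock: 13.4
tool_pos: [0.4681, 0.606, 0.2255]
orientation: [35.0, 90.0, -66.5]
force: [-0.8, 0.4, -1.3]
opening: 0.0006
```

```bash
python3 look.py l4; python3 - <<'E'
from fit import *
z=np.load("l4.npz")
a=cv2.resize(z["p"][130:205,270:372],None,fx=5,fy=5,interpolation=cv2.INTER_CUBIC)
b=cv2.resize(z["q"][165:265,225:345],None,fx=4,fy=4,interpolation=cv2.INTER_CUBIC)
W=520;pad=lambda i:np.pad(i[:, :W],((0,0),(0,W-min(W,i.shape[1])),(0,0)))
im=np.vstack([pad(a),pad(b)]);print(im.shape);save("fin",cv2.resize(im,None,fx=.77,fy=.77,interpolation=cv2.INTER_AREA))
E
```

```text
13.4 [0.4681 0.606  0.2255] [-0.2144  0.5488] [-0.7986  0.4236 -1.2697]
[[ 0.0002  0.9799 -0.1996]
 [-0.0005 -0.1996 -0.9799]
 [-1.      0.0003  0.0005]]
(775, 520, 3)
```

View pics/fin.png

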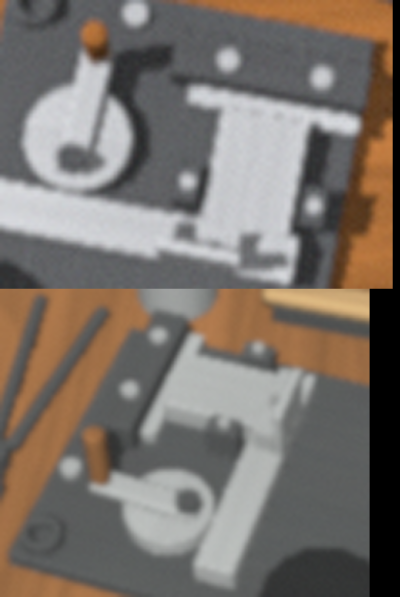

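Both views show the bar sandwiched between the slide's jaw and the fixed jaw and parallel to it, with the peg pointing straight ahead. One numeric check remains.

```bash
python3 - <<'E'
from fit import *
for u,v,z in[(192,95,.028),(355,123,.028),(95,34,.095),(78,157,.05)]: print(inv(P0,at_z(ct,270+u/3.85,130+v/3.85,z)))
a,b=np.load("l2.npz"),np.load("l4.npz")
for n,f in(("l0",np.load("topd.npy")),("l4",b["d"])):
  r=[]
  for v in range(115,255):
    for u in range(245,375):
      if f[v,u]>0:
        q=at_d(ct,u,v,f[v,u]);j=inv(P0,q)
        if .082<q[2]<.1 and -.09<j[0]<0 and -.057<j[1]<-.02:r.append(j[0])
  print(n,len(r),np.median(r))
E
```

```text
[ 0.0872 -0.0118]
[ 0.0887 -0.1173]
[0.0991 0.051 ]
[0.0305 0.0502]
l0 58 -0.06949932345060078
l4 56 -0.018216553901663976
```

The top camera gives the bar at 87–89 mm, but slide travel comes out at about 51 mm against 54.5. That is within its coarse pixels but worth settling, so I'll take one close wrist look.

Request:
move_arm:
  commands:
    - [[0,1.4,4.7,0],[0,1.4,4.7,0],[0,1.4,4.7,0],[0,1.4,4.7,0],[0,1.4,4.7,0],[0,1.4,4.7,0],[0,1.4,4.7,0],[0,1.4,4.7,0]]

```text
clock: 14.3
tool_pos: [0.5012, 0.2089, 0.2289]
orientation: [137.2, 89.8, 35.6]
force: [0.6, 0.0, 0.5]
opening: 0.0004
```

Request:
move_arm:
  commands:
    - [[0,1.4,4.7,0],[0,1.4,4.7,0],[0,1.4,4.7,0],[0,1.4,4.7,0],[0,1.4,4.1,0],[4,0,0,0],[4,0,0,0],[2,0,0,0]]

```text
clock: 15.1
tool_pos: [0.5218, -0.0283, 0.1258]
orientation: [-85.5, 89.9, 172.7]
force: [0.9, 0.9, -0.8]
opening: 0.0006
```

```bash
python3 - <<'E'
from fit import *
o=get_obs();p,d=snapshot("wrist");np.savez("w5.npz",p=p,d=d,pos=o["tool_pos"],ori=o["orientation"])
T_=wT(o["tool_pos"],o["orientation"]);print(o["tool_pos"],inv(P0,o["tool_pos"]))
for a,h in[((.095,0),.048),((.095,-.12),.048),((.089,-.062),.028),((.1,.055),.095)]:print(a,proj(cw,[*J(P0,[a])[0],h],T_))
save("w5",cv2.resize(p[0:220,180:460],None,fx=2.7,fy=2.7,interpolation=cv2.INTER_CUBIC))
E
```

```text
[ 0.5218 -0.0283  0.1258] [-0.0352 -0.062 ]
(0.095, 0) [232.1559  26.6653]
(0.095, -0.12) [404.5932  25.6899]
(0.089, -0.062) [321.3064  41.9405]
(0.1, 0.055) [111.027   -4.1988]
```

View pics/w5.png

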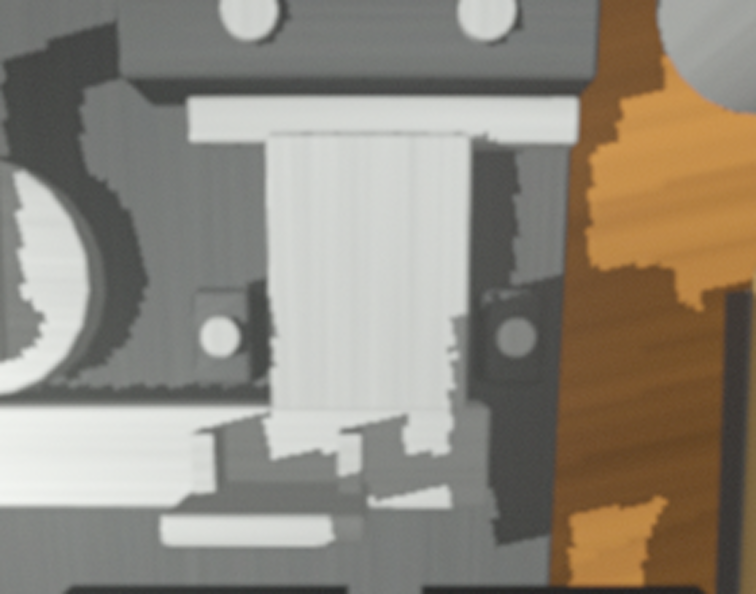

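```bash
python3 - <<'E'
from fit import *
z=np.load("w5.npz");T_=wT(z["pos"],z["ori"])
for a,h in[((.095,-.05),.048),((.095,-.05),.028),((.094,-.05),.028),((.092,-.05),.028),((.083,-.1),.028)]:print(a,h,proj(cw,[*J(P0,[a])[0],h],T_)*2.7-[486,0])
f=lambda u,v,h:inv(P0,at_z(cw,180+u/2.7,v/2.7,h,T_))
print("jaw edge",f(200,78,.048),f(560,78,.048),"bar front",f(200,97,.028),f(560,97,.028),"bar rear",f(200,142,.028),f(560,142,.028),"plate top rear",f(245,546,.086),"slide jaw front",f(370,134,.04))
E
```

```text
(0.095, -0.05) 0.048 [334.5291  69.272 ]
(0.095, -0.05) 0.028 [338.5482  90.5809]
(0.094, -0.05) 0.028 [338.6023  94.4149]
(0.092, -0.05) 0.028 [338.7106 102.0667]
(0.083, -0.1) 0.028 [515.9281 135.7491]
jaw edge [ 0.0933 -0.0153] [ 0.0929 -0.1081] bar front [ 0.0937 -0.011 ] [ 0.0933 -0.1121] bar rear [ 0.0819 -0.0105] [ 0.0814 -0.1126] plate top rear [-0.0215 -0.0283] slide jaw front [ 0.081  -0.0589]
```

Measured the same way, the jaw's rear face and the bar's front face coincide (93.1 and 93.5 mm) and are parallel. The slide's jaw meets the bar's rear face (81.0 against 81.7 mm), so the bar is pinned flat. I'll rise clear and hand in.

Request:
move_arm:
  commands:
    - [[-4,0,0,0],[-4,0,0,0],[-4,0,0,0],[0,0,0,0],[0,0,0,0]]

```text
clock: 15.65
tool_pos: [0.5244, -0.0266, 0.2502]
orientation: [118.0, 89.7, 16.4]
force: [0.4, 0.2, -0.8]
opening: 0.0003
```

```bash
python3 -c "
from h import *
o=get_obs();print(o['clock'],o['tool_pos'],o['force']);print(close_job())"
```

```text
15.65 [ 0.52438826 -0.02661655  0.25019524] [ 0.39039548  0.22177295 -0.76142312]
the job is handed in; nothing more can be done
None
```

The jig is closed on the bar, and I handed the job in at 15.65 s with the hand clear above it. I turned the cam anticlockwise to its low point by its peg, with the fingertips loosely either side of it. Only then did I push the slide forward by its push plate, until it stopped firmly at about 17 N.

**Bar:** in the last close wrist view it lies flush and parallel on the fixed jaw. The faces measure 93.5 and 93.1 mm, and the slide's jaw touches the bar's rear.

**Cam:** the peg points within about 3° of straight ahead. The side camera alone suggested up to about 6° off, because the cameras disagree by several mm sideways.

**Slide travel:** the top camera's depth gave about 51 mm instead of 54.5 mm. I put this down to coarse pixels or the slide not starting fully back, since the close view shows no gap.

**Other tools:** I made no moves against them and saw none disturbed, but I did not measure each one afterwards.

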